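# Start the pharmacy bench mill

## Task

Start the pharmacy mill by pressing only, with nothing gripped, lifted or carried: first push its half-open lid down until it is fully shut, then press the raised end of the rocker switch until it has tipped fully over, then press the round key fully down, hold it down for two seconds and let it come up again. Do not do a later step before the earlier one is complete, leave the square key alone and leave the mortar, jar and dropper bottle standing where they are.

Things in the scene. Friction and masses are not known exactly. Their poses are not given: they have to be found in the camera images.
- mill: Cream bench mill, fixed, 240 mm (x) by 300 (y) by 90 high, turned about the vertical only. Origin: centre of its underside, at counter height; x points away from the robot's side, y left, z up. Left: chamber under the lid. Right: level black control deck 90 mm above the counter; along mill y = -95 mm lie the rocker (nearest the robot), then both keys in either order (x = 12 and 68 mm).
- lid (a joint): Angle of the grey lid, rad: 0 shut (level), 0.4 to 0.7 at the start, grows as its front edge (robot's side) rises. Hinge axis along mill y through mill point (100, 55, 90) mm. Flat plate, 205 mm hinge to front edge, 170 mm wide, upper face 13 mm above the axis when shut. Stiff hinge, stays where left; pushed down 135 mm from the hinge it takes 1 to 6 N, then a solid stop.
- lid_push (a point): Point on the lid's upper face, on its middle line, 140 mm from the hinge axis (65 mm in from the front edge); moves with the lid; its z is the lid's upward normal.
- rocker (a joint): Angle of the white rocker, rad: 0 off (start), end nearer the robot raised; 0.4 fully on, that end's face level. Stays where left. Pivot along mill y at mill point (-65, -95, 101) mm. Two flat faces in a shallow V, each 30 mm long (mill x) and 30 mm wide. Pressing near the raised end takes 2 to 5 N; solid stop at 0.4.
- rocker_end (a point): Centre line of the raised face of the rocker, on its surface, 22 mm from the pivot and 8 mm from its end; moves with it. It starts about 109.5 mm above the counter and ends about 101 mm above it when fully tipped (about 9 mm of travel).
- round_key (a joint): How far the round white key is pressed, m: 0 up, 0.006 fully down (solid stop). A spring pushes it back up: 1.2 N to start moving it, 4 N fully down. Moves straight down.
- round_key_top (a point): Centre of the upper face of the round key (28 mm diameter), 18 mm above the control deck (108 mm above the counter) when up; moves with it.
- square_key (a joint): How far the square white key is pressed, m: same travel and spring as the round key. To be left alone.
- square_key_top (a point): Centre of the upper face of the square key (26 by 26 mm), 18 mm above the control deck when up. Its centre lies 56 mm from the round key's along mill x.
- mortar: White mortar bowl, 136 mm across, 75 mm high, with a wooden-handled pestle leaning in it as one piece (top 135 mm above the counter), loose, left of the mill. Origin: centre of its underside.
- jar: White plastic jar, 64 mm across, 85 mm high, loose, right of the mill. Origin: centre of its underside.
- dropper: Small amber bottle with a black cap, 36 mm across, 75 mm high, loose, in front of the mill's chamber on the robot's side. Origin: centre of its underside.
Not all that is in view belongs to the job. Several things look just like the mortar: the one meant starts farthest from the robot's base.

How it is judged:
By the outcome, as a careful person would: the job done as asked, in the order asked, and still so for the second after the job is handed in, with the robot touching nothing.
It also fails if it takes over 46 s, if anything falls off the work surface, if the arm or the gripper's body presses on something with over 40 N, if the wrist force passes 120 N, or if a joint passes its speed limit or range.

## Robot

A 6-joint arm with a two-finger parallel gripper is mounted at the origin on the work surface. World frame = base frame: x ahead of the robot, y to its left, z up, the work surface at z = 0. Lengths are in mm, angles in rad, forces in N, time in s.
With the tool pointing down it reaches from about 375 to 825 mm from the base axis. Payload 5.5 kg.
Tool frame: the origin (TCP) lies on the centre line of the jaws, within the pads' length; the fingertips stand 19 mm ahead of it and the grasp point (between the pads) is the TCP; z points along the fingers, y is the line along which they close (so a half turn about z gives the same grasp; the last joint's range is limited). The gripper opens to 85 mm and grips with 20 to 120 N. Pads are 22 mm wide; open, the fingers measure 114 mm over their backs; the gripper's body (76 mm by 85 mm) begins 54 mm behind the grasp point. The pads swing forward as they close: fully open they stand 13 mm farther back than shut.
Start: joints at [1.291, 0.314, -0.047, 1.21, 0, 1.571], TCP at [165.695, 576.663, 250.299] pointing down, gripper open.
Joint ranges: [-2.67, 2.67], [-0.69, 1.73], [-1.03, 1.25], [-2.08, 2.16], [-1.42, 1.45], [-3.14, 3.14]. Speed limits (rad/s): [2.39, 2.39, 3.01, 3.14, 3.14, 3.14].

## Interface

Orientations are given as a unit quaternion [w, x, y, z].
In Python, from station import * gives the robot as it stands.
- The arm moves only by the shell command python3 -m creep 'ROWS' [FORCE]. ROWS is JSON, a list of rows, each an object of numbers: "dx", "dy", "dz": the shift along the tool's x, y, z in m; "roll": the turn about the tool's z in rad; "grip": the closure, from 0 (fully open) to 1 (shut). A call has exactly 8 rows; each row shifts and turns the commanded pose from where the row before left it, along the tool's axes as they then stand; what a row does not reach is not made up. A row lasts 1/8 s, in which the tool goes at most 62.5 mm and 10.7 degrees, less where a joint would pass 70% of its speed; a pose out of reach is approached as far as the arm can. A call is refused whole if a number of a shift passes 0.0625 or a number of a turn 0.188, either way. A call with a gripper value outside its range is refused whole. The fingers move at their own pace and stop on an object; FORCE is the grip in N (left out, the last holds). Time passes only in rows, so rows that do not move let the fingers close, or fill a call up. It gives the time, the measured TCP pose, the force, the opening and the grip force at its end, in the units of the state.
- state(): the state, without advancing time (a new reading comes with each control period).
- read_camera(name): name is "side" or "top"; returns the picture (480x640x3 uint8, red, green, blue); there is no depth.
- camera_model(name): a dict with "K" (3x3 intrinsics, pixels), "dist_coeffs" ([k1, k2, p1, p2, k3] as OpenCV has them; the pictures are not rectified), "R" (3x3) and "t" (3): a world point X has camera coordinates R X + t. Camera axes: x right, y down, z forward; pixel columns grow to the right and rows downward; lengths in mm; the calibration is good to about 2 mm. A picture is of the moment at which its call begins. camera_model takes no time and is no camera call.
- close_job(): hands the job in; it is judged then, once.
Trained networks look in the newest picture that a camera, given by its name, has taken for a name from the list of things; names that differ only in an ending like _2 or _b are one class to them, and where a whole thing is asked for, a point or a joint stands for the part that bears it (a point fixed in the world has none). Each returns a list of dicts, best first, with "p" (0 to 1); they miss things now and then, are a little off and sometimes report something else, mostly with a low value. They report only what shows in the picture. A call takes as long as a camera call. They do not tell look-alikes from the thing itself.
- boxes_of(camera, query): "box" ([left, top, width, height] in pixels, round what is visible of it).
The state is a dict: "t": time; "joint_pos": joint angles; "joint_velocities": joint speeds; "effort": joint torques, N m; "eef_pos": TCP position; "orientation": TCP orientation; "wrist_force": force on the tool from outside, world axes, zero at the start; "wrist_torque": the same for the moment, N m; "gripper_width": finger opening in mm; "gripper_force": force on a finger pad.
Only numpy, scipy, OpenCV 4.12 (cv2) and the standard library are available. Lean on these libraries where they do the work, as an engineer would, in place of code of your own. Each camera call takes 0.05 s, during which the arm holds its last target. There are 200 camera calls.

## Working session

There is one attempt and no reset: what is moved stays moved. The work goes in short steps, Python scripts to look and compute and a shell command to move; the robot and the scene stay as the last step left them, time stands still between calls to the robot, and variables do not carry over. Pictures are saved under pics/ and viewed, at most 10 in all, crops included, and the job is handed in when it is done.

```bash
mkdir -p pics; cat > h.py <<'E'
from station import *
import numpy as np, cv2
def snap(c,n):
    im=read_camera(c); cv2.imwrite(f'pics/{n}.png',im[:,:,::-1]); return im
def cam(c):
    m=camera_model(c); return [np.array(m[k],float) for k in('K','dist_coeffs','R','t')]
def proj(c,X):
    K,d,R,t=cam(c); return cv2.projectPoints(np.array(X,float).reshape(-1,1,3),cv2.Rodrigues(R)[0],t,K,d)[0].reshape(-1,2)
def onz(c,p,z):
    K,d,R,t=cam(c); u=cv2.undistortPoints(np.array(p,float).reshape(-1,1,2),K,d).reshape(-1,2)
    o=-R.T@t; r=np.c_[u,np.ones(len(u))]@R
    return o+r*((z-o[2])/r[:,2])[:,None]
E
python3 - <<'E'
from h import *
s=state(); print({k:np.round(s[k],3).tolist() for k in s})
snap('top','top1');snap('side','side1')
for c in('top','side'):
    K,d,R,t=cam(c); print(c,(-R.T@t).round(0),R[2].round(2))
    for q in('mill','lid','rocker','round_key','square_key','mortar','jar','dropper'):
        print(c,q,[(np.round(b['box']).astype(int).tolist(),round(b['p'],2)) for b in boxes_of(c,q)[:4]])
E
```

```text
{'t': 0.0, 'joint_pos': [1.291, 0.314, -0.048, 1.21, 0.0, 1.571], 'joint_velocities': [0.001, -0.001, 0.0, 0.0, -0.001, 0.001], 'effort': [-0.001, -53.959, 33.975, 0.019, -0.0, -0.0], 'eef_pos': [165.539, 576.147, 249.43], 'orientation': [-0.0, 0.139, 0.99, -0.001], 'wrist_force': [-0.219, 0.538, -0.157], 'wrist_torque': [0.013, -0.016, -0.036], 'gripper_force': 0.0, 'gripper_width': 85.463}
top [ 339.   82. 1410.] [ 0.1   0.01 -0.99]
top mill [([271, 121, 168, 154], 0.97)]
top lid [([281, 132, 109, 98], 0.63)]
top rocker [([375, 228, 19, 28], 0.58)]
top round_key [([393, 204, 16, 13], 0.5)]
top square_key [([398, 181, 16, 11], 0.56)]
top mortar [([177, 237, 60, 58], 0.87), ([169, 319, 62, 70], 0.74), ([214, 137, 62, 61], 0.7)]
top jar [([427, 253, 32, 32], 0.82)]
top dropper [([295, 256, 15, 15], 0.61), ([271, 123, 169, 154], 0.23)]
side [ 348. -683.  851.] [ 0.12  0.71 -0.69]
side mill [([289, 171, 150, 192], 0.87)]
side lid [([331, 174, 105, 112], 0.58)]
side rocker [([310, 281, 34, 23], 0.63)]
side round_key [([362, 292, 13, 17], 0.71)]
side square_key [([388, 300, 17, 14], 0.53)]
side mortar [([254, 163, 52, 50], 0.74), ([165, 160, 67, 56], 0.73), ([361, 175, 51, 26], 0.6)]
side jar [([290, 348, 38, 59], 0.95)]
side dropper [([286, 234, 16, 33], 0.91)]
```

View pics/top1.png

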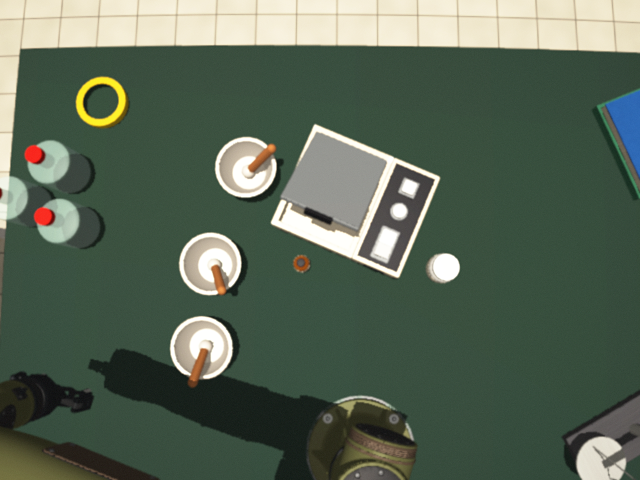

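View pics/side1.png

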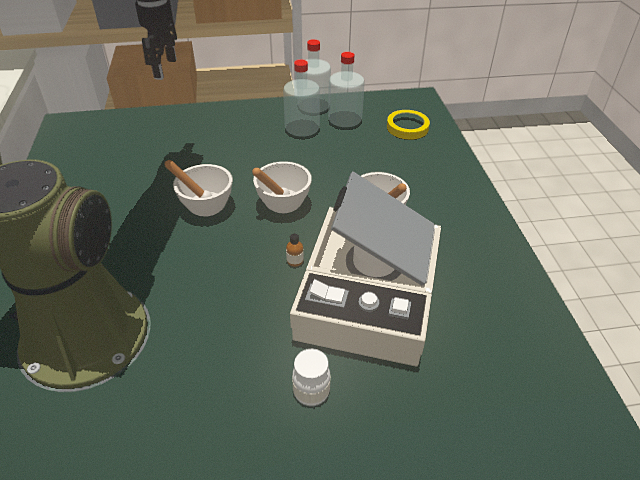

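The top view shows the mill at (355,200), turned clockwise, with its lid half open. The rocker is at (385,244), the round key at (399,211) and the square key at (409,187). The mortar meant is the one at (246,167). The side view agrees: rocker (327,292), round key (369,300), square key (400,306). I'll zoom in for the corners.

```bash
python3 - <<'E'
import cv2
a=cv2.imread('pics/top1.png')[115:285,262:450];b=cv2.imread('pics/side1.png')[165:365,280:450]
cv2.imwrite('pics/topc.png',cv2.resize(a,None,fx=3.5,fy=3.5,interpolation=2)[:600])
cv2.imwrite('pics/sidec.png',cv2.resize(b,None,fx=3,fy=3,interpolation=2))
E
```

```text
(no output)
```

View pics/topc.png

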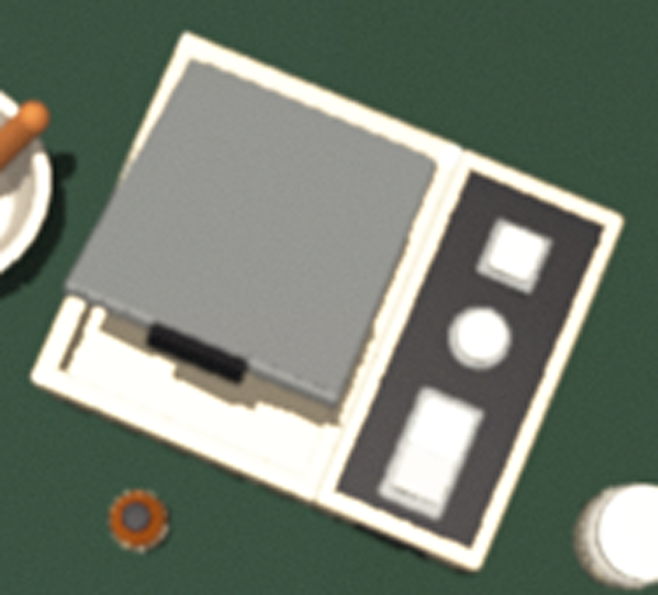

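View pics/sidec.png

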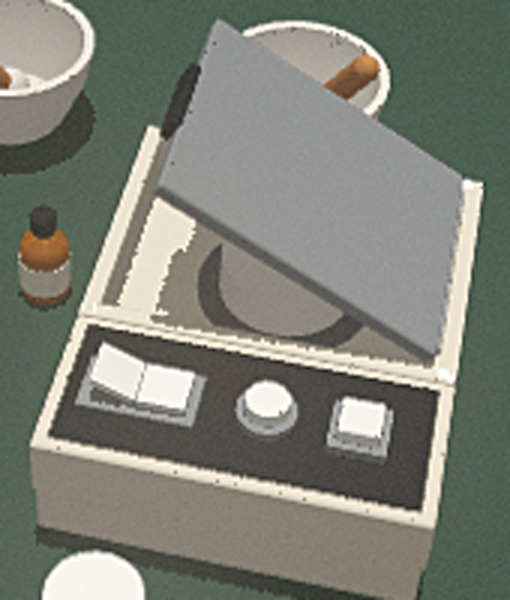

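```bash
cat > fit.py <<'E'
from h import *
from scipy.optimize import least_squares
T=lambda u,v:(262+(u+.5)/3.5-.5,115+(v+.5)/3.5-.5)
S=lambda u,v:(280+(u+.5)/3-.5,165+(v+.5)/3-.5)
def lidp(r,y,th,h=13): return [100-r*np.cos(th)+h*np.sin(th),y,90+r*np.sin(th)+h*np.cos(th)]
def w(p,X):
    c,s=np.cos(p[2]),np.sin(p[2]); X=np.array(X,float); return np.c_[p[0]+c*X[:,0]-s*X[:,1],p[1]+s*X[:,0]+c*X[:,1],X[:,2]]
def pts(th): return ([[120,150,90],[120,-150,90],[-120,-150,90],[-120,150,90],[12,-95,108],[68,-95,108],lidp(205,140,th),lidp(205,-30,th)],
 [[-120,-150,90],[120,-150,90],[12,-95,108],[68,-95,108],lidp(205,140,th),lidp(205,-30,th)])
ot=np.array([T(*a) for a in[(187,33),(622,217),(476,570),(33,379),(480,336),(517,253),(68,287),(341,395)]])
os_=np.array([S(*a) for a in[(33,447),(435,524),(267,400),(361,418),(218,22),(158,186)]])
def f(p):
    a,b=pts(p[3]); return np.r_[(proj('top',w(p,a))-ot).ravel(),(proj('side',w(p,b))-os_).ravel()]
if __name__=='__main__':
    r=least_squares(f,[650,50,-.4,.5],loss='soft_l1'); p=r.x; print(p.round(3).tolist()); print(f(p).reshape(-1,2).round(1).tolist())
    for n,q in dict(round=(480,336),sq=(517,253)).items(): print(n,onz('top',[T(*q)],108).round(1))
    print('side',onz('side',[S(267,400),S(361,418)],108).round(1).tolist())
    th=p[3]; a=.4
    P=dict(lid=lidp(140,55,th),lid0=lidp(140,55,0),lidfront=lidp(205,55,th),rend=[-65-22*np.cos(.4),-95,109.5],rk=[12,-95,108],sq=[68,-95,108])
    for k,v in P.items(): print(k,w(p,[v])[0].round(1).tolist())
    for c,x,z in(('top',(443.5,268),85),('top',(301,264),75),('top',(245,167),75)): print(onz(c,[x],z).round(0).tolist())
E
python3 fit.py
```

```text
[554.473, 15.448, -0.395, 0.516]
[[-0.5, -0.5], [1.3, -0.7], [1.4, -0.4], [-0.0, -0.2], [1.0, -0.7], [0.3, -0.7], [-0.7, -0.9], [0.0, 1.4], [-2.3, -0.4], [-0.0, 1.5], [-0.2, -0.4], [-0.1, -0.3], [-0.8, -1.9], [-0.5, -0.5]]
round [[527.5 -74.7 108. ]]
sq [[579.2 -97.8 108. ]]
side [[529.1, -77.7, 108.0], [580.6, -99.1, 108.0]]
lid [561.5, 72.1, 170.4]
lid0 [538.7, 81.6, 103.0]
lidfront [509.3, 93.9, 202.4]
rend [439.2, -39.4, 109.5]
rk [529.0, -76.9, 108.0]
sq [580.7, -98.4, 108.0]
[[406.0, -174.0, 85.0]]
[[413.0, 135.0, 75.0]]
[[627.0, 262.0, 75.0]]
```

```bash
python3 -m creep '[{"roll":0.116,"grip":1},{"dx":-0.045,"dy":-0.026,"grip":1},{"dx":-0.045,"dy":-0.026,"grip":1},{"dx":-0.045,"dy":-0.026,"grip":1},{"dx":-0.045,"dy":-0.026,"grip":1},{"dx":-0.045,"dy":-0.026,"grip":1},{"dx":-0.045,"dy":-0.026,"grip":1},{"dx":-0.045,"dy":-0.026,"grip":1}]' 20
cat > rel.py <<'E'
from fit import *
import sys
from scipy.spatial.transform import Rotation as Ro
p=np.array([554.47,15.45,-.395]); s=state(); q=s['orientation']
R=Ro.from_quat([*q[1:],q[0]]).as_matrix(); e=np.array(s['eef_pos'])
print('t',round(s['t'],2),'tcp',e.round(1),'tz',R[:,2].round(3),'xang',round(np.arctan2(R[1,0],R[0,0]),3),'F',np.round(s['wrist_force'],1),'w',round(s['gripper_width'],1))
tip=e+19*R[:,2]
for n,v in dict(lid0=[-40,55,103],rend=[-85.5,-95,109.5],rk=[12,-95,108]).items():
    print(n,'tool move mm',(R.T@(w(p,[v])[0]-tip)).round(1))
E
python3 rel.py
```

```text
t 0.9 tcp [165.7 576.7 250.3] tz [ 0. -0. -1.] xang 2.862 F [-0.6  0.3 -0.1] w 85.2
lid0 tool move mm [-495.2 -372.8  128.3]
rend tool move mm [-432.7 -516.6  121.8]
rk tool move mm [-529.6 -527.8  123.3]validation failed for argument at $[0]...
```

```bash
python3 -m creep '[{"dx":0,"dy":0,"dz":0,"roll":0.116,"grip":1},{"dx":-0.045,"dy":-0.026,"dz":0,"roll":0,"grip":1},{"dx":-0.045,"dy":-0.026,"dz":0,"roll":0,"grip":1},{"dx":-0.045,"dy":-0.026,"dz":0,"roll":0,"grip":1},{"dx":-0.045,"dy":-0.026,"dz":0,"roll":0,"grip":1},{"dx":-0.045,"dy":-0.026,"dz":0,"roll":0,"grip":1},{"dx":-0.045,"dy":-0.026,"dz":0,"roll":0,"grip":1},{"dx":-0.045,"dy":-0.026,"dz":0,"roll":0,"grip":1}]' 20; python3 rel.py
```

```text
t: 1.9
eef_pos: [387.1, 285.9, 250.6]
orientation: [0.0, 0.197, 0.98, 0.0]
wrist_force: [-0.0, -0.1, -0.1]
gripper_width: -0.1
gripper_force: 0.0
t 1.9 tcp [387.1 285.9 250.6] tz [ 0.001  0.    -1.   ] xang 2.746 F [-0.  -0.1 -0.1] w -0.1
lid0 tool move mm [-218.6 -130.2  128.6]
rend tool move mm [-173.2 -280.2  121.9]
rk tool move mm [-270.7 -280.2  123.5]
```

```bash
python3 -m creep '[{"dx":-0.0437,"dy":-0.026,"dz":0,"roll":0,"grip":1},{"dx":-0.0437,"dy":-0.026,"dz":0,"roll":0,"grip":1},{"dx":-0.0437,"dy":-0.026,"dz":0,"roll":0,"grip":1},{"dx":-0.0437,"dy":-0.026,"dz":0,"roll":0,"grip":1},{"dx":-0.0437,"dy":-0.026,"dz":0,"roll":0,"grip":1},{"dx":0,"dy":0,"dz":0.01,"roll":0,"grip":1},{"dx":0,"dy":0,"dz":0.01,"roll":0,"grip":1},{"dx":0,"dy":0,"dz":0.01,"roll":0,"grip":1}]'; python3 rel.py
python3 -m creep '[{"dx":0,"dy":0,"dz":0.01,"roll":0,"grip":1},{"dx":0,"dy":0,"dz":0.01,"roll":0,"grip":1},{"dx":0,"dy":0,"dz":0.01,"roll":0,"grip":1},{"dx":0,"dy":0,"dz":0.01,"roll":0,"grip":1},{"dx":0,"dy":0,"dz":0.01,"roll":0,"grip":1},{"dx":0,"dy":0,"dz":0.01,"roll":0,"grip":1},{"dx":0,"dy":0,"dz":0.01,"roll":0,"grip":1},{"dx":0,"dy":0,"dz":0.005,"roll":0,"grip":1}]'; python3 rel.py
```

```text
t: 2.9
eef_pos: [536.8, 84.0, 219.5]
orientation: [-0.0, 0.196, 0.981, -0.0]
wrist_force: [0.2, -0.5, 0.3]
gripper_width: 0.2
gripper_force: 0.0
t 2.9 tcp [536.8  84.  219.5] tz [-0.001  0.    -1.   ] xang 2.747 F [ 0.2 -0.5  0.3] w 0.2
lid0 tool move mm [-2.8 -1.4 97.5]
rend tool move mm [  42.8 -151.4   91. ]
rk tool move mm [ -54.7 -151.5   92.5]
t: 3.9
eef_pos: [537.2, 83.0, 144.4]
orientation: [-0.0, 0.197, 0.98, -0.0]
wrist_force: [-0.3, 0.1, 2.3]
gripper_width: -0.3
gripper_force: 0.7
t 3.9 tcp [537.2  83.  144.4] tz [-0.001 -0.    -1.   ] xang 2.746 F [-0.3  0.1  2.3] w -0.3
lid0 tool move mm [-1.9 -0.7 22.4]
rend tool move mm [  43.4 -150.8   16. ]
rk tool move mm [ -54.1 -150.7   17.4]
```

```bash
python3 -m creep '[{"dx":0,"dy":0,"dz":0.005,"roll":0,"grip":1},{"dx":0,"dy":0,"dz":0.005,"roll":0,"grip":1},{"dx":0,"dy":0,"dz":0.004,"roll":0,"grip":1},{"dx":0,"dy":0,"dz":0.003,"roll":0,"grip":1},{"dx":0,"dy":0,"dz":0.002,"roll":0,"grip":1},{"dx":0,"dy":0,"dz":0.001,"roll":0,"grip":1},{"dx":0,"dy":0,"dz":0.001,"roll":0,"grip":1},{"dx":0,"dy":0,"dz":0,"roll":0,"grip":1}]'; python3 rel.py
```

```text
t: 4.9
eef_pos: [537.8, 83.0, 124.3]
orientation: [0.0, 0.197, 0.98, -0.0]
wrist_force: [0.9, 0.4, 0.1]
gripper_width: 0.4
gripper_force: 0.0
t 4.9 tcp [537.8  83.  124.3] tz [ 0. -0. -1.] xang 2.746 F [0.9 0.4 0.1] w 0.4
lid0 tool move mm [-1.4 -0.9  2.3]
rend tool move mm [  44.  -151.    -4.2]
rk tool move mm [ -53.5 -150.9   -2.7]
```

```bash
python3 -m creep '[{"dx":0,"dy":0,"dz":0.001,"roll":0,"grip":1},{"dx":0,"dy":0,"dz":0.001,"roll":0,"grip":1},{"dx":0,"dy":0,"dz":0.001,"roll":0,"grip":1},{"dx":0,"dy":0,"dz":0.0005,"roll":0,"grip":1},{"dx":0,"dy":0,"dz":0.0005,"roll":0,"grip":1},{"dx":0,"dy":0,"dz":0,"roll":0,"grip":1},{"dx":0,"dy":0,"dz":0,"roll":0,"grip":1},{"dx":0,"dy":0,"dz":0,"roll":0,"grip":1}]'; python3 rel.py
```

```text
t: 5.9
eef_pos: [537.8, 83.1, 121.9]
orientation: [0.0, 0.197, 0.98, 0.0]
wrist_force: [-6.4, -0.6, 15.2]
gripper_width: -0.3
gripper_force: 7.5
t 5.9 tcp [537.8  83.1 121.9] tz [ 0.001  0.    -1.   ] xang 2.746 F [-6.4 -0.6 15.2] w -0.3
lid0 tool move mm [-1.4 -1.  -0.1]
rend tool move mm [  43.9 -151.1   -6.7]
rk tool move mm [ -53.6 -151.    -5.1]
```

```bash
python3 -m creep '[{"dx":0,"dy":0,"dz":0.001,"roll":0,"grip":1},{"dx":0,"dy":0,"dz":0,"roll":0,"grip":1},{"dx":0,"dy":0,"dz":-0.025,"roll":0,"grip":1},{"dx":0,"dy":0,"dz":-0.02,"roll":0,"grip":1},{"dx":0.011,"dy":-0.0378,"dz":0,"roll":0,"grip":1},{"dx":0.011,"dy":-0.0378,"dz":0,"roll":0,"grip":1},{"dx":0.011,"dy":-0.0378,"dz":0,"roll":0,"grip":1},{"dx":0.011,"dy":-0.0378,"dz":0,"roll":0,"grip":1}]'; python3 rel.py
python3 - <<'E'
from h import *
a=snap('top','top2')[110:290,255:455];b=snap('side','side2')[160:370,250:450]
cv2.imwrite('pics/c2.png',np.hstack([cv2.resize(a,(400,420)),cv2.resize(b,(400,420))])[:,:,::-1])
E
```

```text
t: 6.9
eef_pos: [438.1, -40.4, 164.3]
orientation: [0.0, 0.196, 0.981, -0.0]
wrist_force: [0.9, 0.5, -0.2]
gripper_width: 0.3
gripper_force: 0.0
t 6.9 tcp [438.1 -40.4 164.3] tz [ 0.001 -0.    -1.   ] xang 2.746 F [ 0.9  0.5 -0.2] w 0.3
lid0 tool move mm [-45.8 151.4  42.3]
rend tool move mm [-0.4  1.3 35.8]
rk tool move mm [-97.9   1.4  37.3]
```

View pics/c2.png

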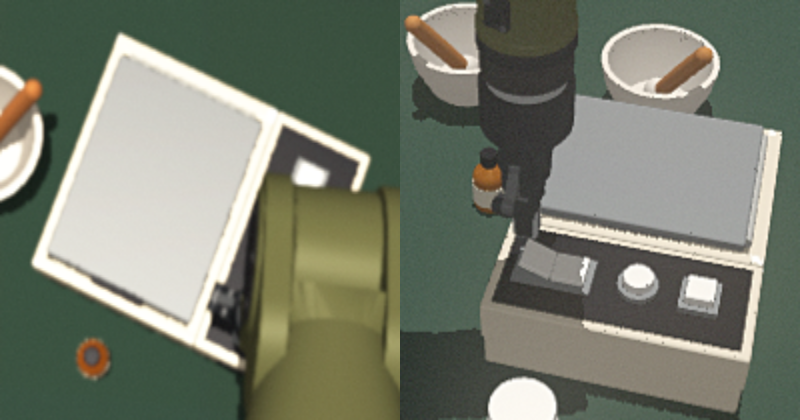

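The lid lies flat at mid-right in the side view, and the fingertips (527,225) are over the rocker's raised end (540,255). Next I press the rocker.

```bash
python3 -m creep '[{"dx":0,"dy":0.001,"dz":0.015,"roll":0,"grip":1},{"dx":0,"dy":0,"dz":0.014,"roll":0,"grip":1},{"dx":0,"dy":0,"dz":0.004,"roll":0,"grip":1},{"dx":0,"dy":0,"dz":0.003,"roll":0,"grip":1},{"dx":0,"dy":0,"dz":0.002,"roll":0,"grip":1},{"dx":0,"dy":0,"dz":0.002,"roll":0,"grip":1},{"dx":0,"dy":0,"dz":0.002,"roll":0,"grip":1},{"dx":0,"dy":0,"dz":0,"roll":0,"grip":1}]'; python3 rel.py
python3 -m creep '[{"dx":0,"dy":0,"dz":0.001,"roll":0,"grip":1},{"dx":0,"dy":0,"dz":0.001,"roll":0,"grip":1},{"dx":0,"dy":0,"dz":0.001,"roll":0,"grip":1},{"dx":0,"dy":0,"dz":0,"roll":0,"grip":1},{"dx":0,"dy":0,"dz":0,"roll":0,"grip":1},{"dx":0,"dy":0,"dz":0,"roll":0,"grip":1},{"dx":0,"dy":0,"dz":0,"roll":0,"grip":1},{"dx":0,"dy":0,"dz":0,"roll":0,"grip":1}]'; python3 rel.py
```

```text
t: 8.0
eef_pos: [439.4, -38.7, 122.3]
orientation: [0.0, 0.197, 0.98, -0.0]
wrist_force: [0.3, -0.2, -0.5]
gripper_width: 0.2
gripper_force: 0.0
t 8.0 tcp [439.4 -38.7 122.3] tz [ 0. -0. -1.] xang 2.746 F [ 0.3 -0.2 -0.5] w 0.2
lid0 tool move mm [-45.3 149.3   0.3]
rend tool move mm [ 0.1 -0.8 -6.2]
rk tool move mm [-97.4  -0.7  -4.7]
t: 9.0
eef_pos: [439.3, -38.6, 119.9]
orientation: [0.0, 0.197, 0.98, -0.0]
wrist_force: [-2.4, 0.0, 8.4]
gripper_width: 0.0
gripper_force: 4.4
t 9.0 tcp [439.3 -38.6 119.9] tz [ 0.001 -0.    -1.   ] xang 2.746 F [-2.4  0.   8.4] w 0.0
lid0 tool move mm [-45.3 149.3  -2. ]
rend tool move mm [ 0.1 -0.8 -8.6]
rk tool move mm [-97.4  -0.7  -7. ]
```

```bash
python3 -m creep '[{"dx":0,"dy":0,"dz":0.001,"roll":0,"grip":1},{"dx":0,"dy":0,"dz":0.0005,"roll":0,"grip":1},{"dx":0,"dy":0,"dz":0,"roll":0,"grip":1},{"dx":0,"dy":0,"dz":-0.02,"roll":0,"grip":1},{"dx":0,"dy":0,"dz":-0.02,"roll":0,"grip":1},{"dx":-0.0325,"dy":0,"dz":0,"roll":0,"grip":1},{"dx":-0.0325,"dy":0,"dz":0,"roll":0,"grip":1},{"dx":-0.0325,"dy":0,"dz":0,"roll":0,"grip":1}]'; python3 rel.py
python3 - <<'E'
from h import *
b=snap('side','side3')[260:340,285:435]
cv2.imwrite('pics/c3.png',cv2.resize(b,None,fx=4,fy=4)[:,:,::-1])
E
```

```text
t: 10.0
eef_pos: [530.0, -76.6, 157.7]
orientation: [0.0, 0.197, 0.98, -0.0]
wrist_force: [-0.4, -0.4, 0.5]
gripper_width: 0.4
gripper_force: 0.0
t 10.0 tcp [530.  -76.6 157.7] tz [ 0. -0. -1.] xang 2.746 F [-0.4 -0.4  0.5] w 0.4
lid0 tool move mm [ 53.  149.3  35.7]
rend tool move mm [98.4 -0.7 29.2]
rk tool move mm [ 0.9 -0.6 30.7]
```

View pics/c3.png

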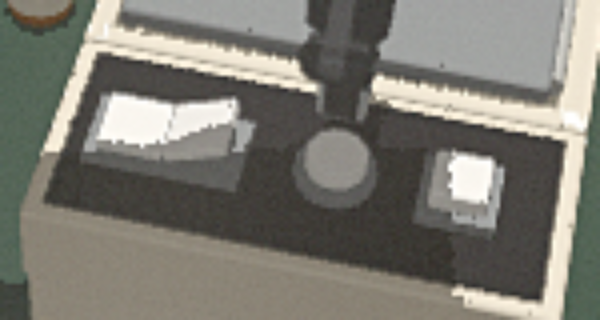

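The rocker has tipped: its near face (135,115) is level and its far face is raised. The fingertips are over the round key (337,165), clear of the square key (470,180).

```bash
python3 -m creep '[{"dx":0.001,"dy":-0.0006,"dz":0.015,"roll":0,"grip":1},{"dx":0,"dy":0,"dz":0.012,"roll":0,"grip":1},{"dx":0,"dy":0,"dz":0.003,"roll":0,"grip":1},{"dx":0,"dy":0,"dz":0.003,"roll":0,"grip":1},{"dx":0,"dy":0,"dz":0.002,"roll":0,"grip":1},{"dx":0,"dy":0,"dz":0.002,"roll":0,"grip":1},{"dx":0,"dy":0,"dz":0.001,"roll":0,"grip":1},{"dx":0,"dy":0,"dz":0.001,"roll":0,"grip":1}]'; python3 rel.py
```

```text
t: 11.05
eef_pos: [527.9, -76.2, 120.7]
orientation: [0.0, 0.197, 0.98, 0.0]
wrist_force: [-9.7, 1.4, 24.5]
gripper_width: 0.1
gripper_force: 12.0
t 11.05 tcp [527.9 -76.2 120.7] tz [ 0.001  0.    -1.   ] xang 2.746 F [-9.7  1.4 24.5] w 0.1
lid0 tool move mm [ 50.9 149.7  -1.3]
rend tool move mm [96.3 -0.3 -7.9]
rk tool move mm [-1.2 -0.2 -6.3]
```

Fully down, with 24 N on the stop. I hold it for more than two seconds, then lift.

```bash
H='nothing'; python3 -m creep '[{"dx":0,"dy":0,"dz":0,"roll":0,"grip":1},{"dx":0,"dy":0,"dz":0,"roll":0,"grip":1},{"dx":0,"dy":0,"dz":0,"roll":0,"grip":1},{"dx":0,"dy":0,"dz":0,"roll":0,"grip":1},{"dx":0,"dy":0,"dz":0,"roll":0,"grip":1},{"dx":0,"dy":0,"dz":0,"roll":0,"grip":1},{"dx":0,"dy":0,"dz":0,"roll":0,"grip":1},{"dx":0,"dy":0,"dz":0,"roll":0,"grip":1}]'
python3 -m creep '[{"dx":0,"dy":0,"dz":0,"roll":0,"grip":1},{"dx":0,"dy":0,"dz":0,"roll":0,"grip":1},{"dx":0,"dy":0,"dz":0,"roll":0,"grip":1},{"dx":0,"dy":0,"dz":0,"roll":0,"grip":1},{"dx":0,"dy":0,"dz":0,"roll":0,"grip":1},{"dx":0,"dy":0,"dz":0,"roll":0,"grip":1},{"dx":0,"dy":0,"dz":0,"roll":0,"grip":1},{"dx":0,"dy":0,"dz":0,"roll":0,"grip":1}]'
python3 -m creep '[{"dx":0,"dy":0,"dz":0,"roll":0,"grip":1},{"dx":0,"dy":0,"dz":0,"roll":0,"grip":1},{"dx":0,"dy":0,"dz":0,"roll":0,"grip":1},{"dx":0,"dy":0,"dz":-0.02,"roll":0,"grip":1},{"dx":0,"dy":0,"dz":-0.03,"roll":0,"grip":1},{"dx":0,"dy":0,"dz":-0.03,"roll":0,"grip":1},{"dx":0,"dy":0,"dz":-0.03,"roll":0,"grip":1},{"dx":0,"dy":0,"dz":0,"roll":0,"grip":1}]'
python3 - <<'E'
from h import *
cv2.imwrite('pics/c4.png',snap('side','side4')[:,:,::-1])
E
```

```text
t: 12.05
eef_pos: [527.9, -76.2, 120.8]
orientation: [0.0, 0.197, 0.98, 0.0]
wrist_force: [-8.1, 1.5, 18.1]
gripper_width: -0.1
gripper_force: 9.4
t: 13.05
eef_pos: [527.9, -76.2, 120.8]
orientation: [0.0, 0.197, 0.98, 0.0]
wrist_force: [-8.2, 1.5, 18.8]
gripper_width: -0.1
gripper_force: 9.4
t: 14.05
eef_pos: [530.2, -76.6, 231.4]
orientation: [0.003, 0.197, 0.98, 0.0]
wrist_force: [-0.1, 0.8, -0.4]
gripper_width: -0.0
gripper_force: 0.0
```

View pics/c4.png

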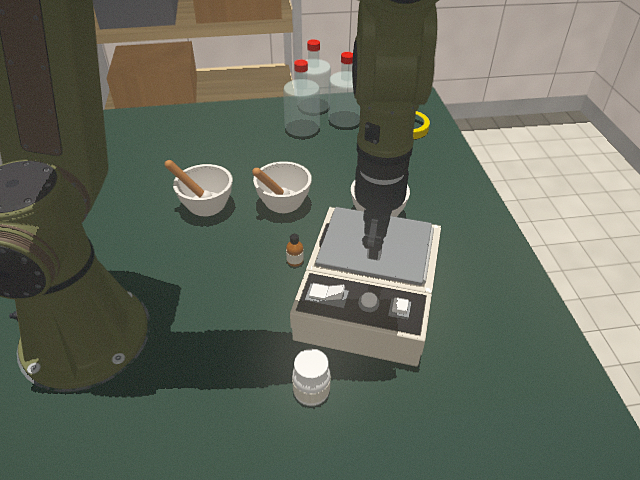

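The side view shows the lid shut, the rocker tipped (327,292) and the round key back up (369,301). The jar and dropper haven't moved, and the robot is clear.

```bash
python3 -c "
from station import *
print(close_job())"
```

```text
the job is handed in; nothing more can be done
None
```

I shut the lid, tipped the rocker fully over, then held the round key down for over two seconds and released it; the square key, mortar, jar and dropper bottle were not touched, and the job was handed in at about 14 s.

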